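# Prime and start the cellar's wine pump

## Robot

A 6-joint arm with a two-finger parallel gripper is mounted at the origin on the work surface. World frame = base frame: x ahead of the robot, y to its left, z up, the work surface at z = 0. Lengths are in m, angles in rad, forces in N, time in s.
With the tool pointing down it reaches from about 0.275 to 0.975 m from the base axis. Payload 8.4 kg.
Tool frame: the origin (TCP) lies at the centre of the arm's flange, where the gripper is bolted on; the fingertips stand 190 mm ahead of it and the grasp point (between the pads) lies 171 mm ahead of it (manip.nose_length is the z of the fingertips in the tool frame, in m); z points along the fingers, y is the line along which they close (so a half turn about z gives the same grasp; the last joint's range is limited). The gripper opens to 92 mm and grips with 3 to 60 N. Pads are 20 mm wide; open, the fingers measure 128 mm over their backs; the gripper's body (75 mm by 189 mm) begins 69 mm behind the grasp point.
Start: joints at [1.19, 0.353, 1.633, -0, 1.155, -0.002], TCP at [0.231, 0.581, 0.405] pointing down, gripper open.
Joint ranges: [-2.63, 2.63], [-0.92, 2.1], [0.06, 2.66], [-1.3, 4.44], [0, 2.69], [-3.02, 3.02]. Speed limits (rad/s): [2.22, 2.22, 2.79, 3.14, 3.14, 3.14].

## Interface

Orientations are given as [roll, pitch, yaw] about the fixed x, y, z axes, in that order (R = Rz(yaw) Ry(pitch) Rx(roll)).
In Python, from bench import manip, cams, ticket gives the robot as it stands.
- The arm moves only by the tool arm_command, never from a script. Its argument "motion" is a list of rows, each an object with "linear": the shift along the tool's x, y, z in cm, a list of three; "turn": the turn, a rotation vector about the tool's x, y, z in degrees, a list of three; "grip": the opening, from 0 (shut) to 1 (fully open). A call has 1 to 12 rows; each row shifts and turns the commanded pose from where the row before left it, along the tool's axes as they then stand; what a row does not reach is not made up. A row lasts 1/10 s, in which the tool goes at most 50 mm and 8.59 degrees, less where a joint would pass 70% of its speed; a pose out of reach is approached as far as the arm can. A call with a gripper value outside its range is refused whole. The fingers move at their own pace and stop on an object; "newtons" is the grip in N (left out, the last holds). Time passes only in rows, so rows that do not move let the fingers close. It gives the time, the measured TCP pose, the force, the opening and the grip force at its end, in the units of the state.
- manip.observe(): the state, without advancing time (a new reading comes with each control period).
- cams.grab_frame(name): name is "scene" or "side" or "wrist"; returns the picture (400x640x3 uint8, blue, green, red); there is no depth.
- cams.camera_model(name): a dict with "camera_matrix" (3x3 intrinsics, pixels), "k1" (the pictures are not rectified: a ray, as slopes to the right and down, at radius r is drawn at 1 + k1 r^2 times it, then the intrinsics apply), "R" (3x3) and "t" (3): a world point X has camera coordinates R X + t. Camera axes: x right, y down, z forward; pixel columns grow to the right and rows downward; lengths in m; the calibration is good to about 2 mm. A picture is of the moment at which its call begins: read the wrist's pose just before it. camera_model takes no time and is no camera call; for the wrist camera it gives the pose at the moment of the call.
- ticket.job_done(): hands the job in; it is judged then, once.
The state is a dict: "clock": time; "qpos": joint angles; "joint_vel": joint speeds; "effort": joint torques, N m; "eef_pos": TCP position; "orientation": TCP orientation; "wrist_force": force on the tool from outside, world axes, zero at the start; "torque": the same for the moment, N m; "grip_width": finger opening in m; "grip_force": force on a finger pad.
Only numpy, scipy, OpenCV 4.12 (cv2) and the standard library are available. Lean on these libraries where they do the work, as an engineer would, in place of code of your own. Each camera call takes 0.05 s, during which the arm holds its last target. There are 200 camera calls.

## Task

Start the wine pump from its control box on the table: push the blue button all the way down to prime it and let it come back up, then push the green button all the way down to run it and let it come back up. Do not press the red or the yellow button, and never have two buttons down at the same time.

Things in the scene. Friction and masses are not known exactly. Their poses are not given: they have to be found in the camera images.
- control_box: The pump's control box, lying on the table, fixed: grey with a flat metal top, 250 (x) x 210 (y) x 70 mm high. Origin at the centre of its underside. On its top four spring buttons (blue, green, red, yellow) stand in a square, 90 mm between neighbours' centres; which colour stands where varies. A low gauge and three lamps lie along its +x end.
- blue_top (a point): Centre of the top face of the blue button (the priming button): a round, flat, level blue cap 40 mm across, its face 94 mm above the table when up, standing 12 mm proud of a round black collar 56 mm across. The point goes down with the cap; z points up.
- blue (a joint): How far the blue button is pressed straight down, in m: 0 up, 0.008 fully down. A spring returns it; it starts to move at about 1.2 N and is fully down at 4 N.
- green_top (a point): Centre of the top face of the green button (the run button): a round, flat, level green cap 40 mm across, its face 94 mm above the table when up, standing 12 mm proud of a round black collar 56 mm across. The point goes down with the cap; z points up.
- green (a joint): How far the green button is pressed straight down, in m: 0 up, 0.008 fully down. A spring returns it; it starts to move at about 1.2 N and is fully down at 4 N.
- red_top (a point): Centre of the top face of the red button (the stop button, not to be pressed): a round, flat, level red cap 40 mm across, its face 94 mm above the table when up, standing 12 mm proud of a round black collar 56 mm across. The point goes down with the cap; z points up.
- red (a joint): How far the red button is pressed straight down, in m: 0 up, 0.008 fully down. A spring returns it; it starts to move at about 1.2 N and is fully down at 4 N.
- yellow_top (a point): Centre of the top face of the yellow button (the rinse button, not to be pressed): a round, flat, level yellow cap 40 mm across, its face 94 mm above the table when up, standing 12 mm proud of a round black collar 56 mm across. The point goes down with the cap; z points up.
- yellow (a joint): How far the yellow button is pressed straight down, in m: 0 up, 0.008 fully down. A spring returns it; it starts to move at about 1.2 N and is fully down at 4 N.

How it is judged:
By the outcome, as a careful person would: the job done as asked, in the order asked, and still so for the second after the job is handed in, with the robot touching nothing.
It also fails if it takes over 32 s, if anything falls off the work surface, if the arm or the gripper's body presses on something with over 40 N, if the wrist force passes 120 N, or if a joint passes its speed limit or range.

## Working session

There is one attempt and no reset: what is moved stays moved. The work goes in short steps, Python scripts to look and compute and a tool call to move; the robot and the scene stay as the last step left them, time stands still between calls to the robot, and variables do not carry over. Pictures are saved under pics/ and viewed, at most 10 in all, crops included, and the job is handed in when it is done.

Besides the shell and the picture viewer there is one more tool, called after "Emit:" as a command line: name --argument value ..., lists and objects as JSON in quotes. arm_command: Moves the arm, as the interface text tells. Its arguments: {"type":"object","properties":{"motion":{"type":"array"},"newtons":{"type":"number"}},"required":["motion"]}

```bash
mkdir -p pics; python3 - <<'E'
from bench import manip,cams
import cv2,numpy as np
s=manip.observe();print(s['clock'],s['eef_pos'],s['orientation'],s['wrist_force'],s['grip_width'])
a=cams.grab_frame("scene");b=cams.grab_frame("side")
cv2.imwrite("pics/a.png",a);cv2.imwrite("pics/b.png",b)
for n in("scene","side"):
  m=cams.camera_model(n);print(n,-np.array(m["R"]).T@np.array(m["t"]),m["k1"])
E
```

```text
0.0 [0.23104704 0.5804861  0.4039704 ] [-3.14022287e+00 -6.88984696e-06  2.76278192e+00] [-1.00100207 -0.46668419  0.67538482] 0.09166737729360819
scene [ 0.74719755 -0.31111761  0.56909134] 0.009721197088069967
side [0.17288641 0.42763122 0.46070961] -0.02753798875047383
```

View pics/a.png

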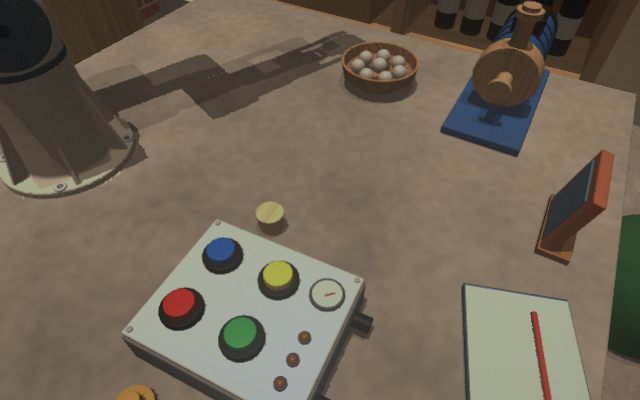

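View pics/b.png

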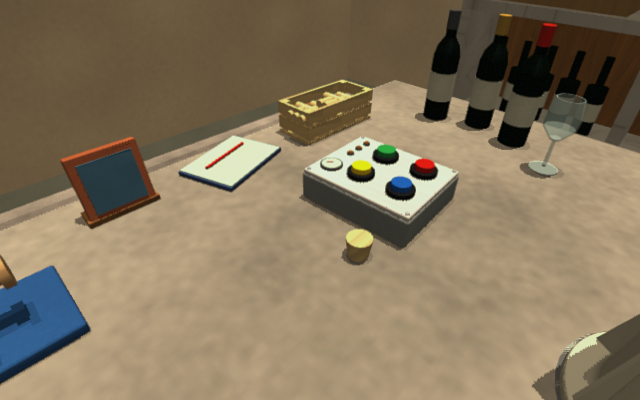

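The scene view shows blue at (222,250), yellow (278,275), red (180,305) and green (241,335). In the side view they are blue (401,185), green (386,152), red (425,166) and yellow (361,169). The start pose is clear of the box. Next I'll segment the cap faces and cast rays to z = 0.094.

```bash
cat > h.py <<'E'
import cv2,numpy as np
HUE=dict(blue=(105,125),green=(55,85),red=(170,190),yellow=(24,34))
def ray(m,px):
    K=np.array(m["camera_matrix"],float)
    d=np.array([m["k1"],0,0,0,0])
    p=cv2.undistortPoints(np.array([[px]],float),K,d)[0,0]
    R=np.array(m["R"]);return -R.T@np.array(m["t"]),R.T@np.array([*p,1])
def plane(m,px,z):
    o,d=ray(m,px);return o+d*(z-o[2])/d[2]
def cap(img,c,px,r=26):
    hsv=cv2.cvtColor(img,cv2.COLOR_BGR2HSV).astype(int)
    h=hsv[...,0].copy()
    if c=="red":h[h<15]+=180
    lo,hi=HUE[c]
    yy,xx=np.mgrid[:img.shape[0],:img.shape[1]]
    m=(h>=lo-6)&(h<=hi+6)&(hsv[...,1]>110)&((xx-px[0])**2+(yy-px[1])**2<r*r)
    v=hsv[...,2];top=m&(v>0.85*np.percentile(v[m],85))   # lit top face only
    cs,_=cv2.findContours(top.astype(np.uint8),cv2.RETR_EXTERNAL,cv2.CHAIN_APPROX_NONE)
    k=max(cs,key=cv2.contourArea)
    return k.reshape(-1,2).astype(float)
def top(m,img,c,px,r=26,z=.094):
    w=np.array([plane(m,p,z)[:2] for p in cap(img,c,px,r)])
    (x,y),(a,b),_=cv2.fitEllipse(w.astype(np.float32)*1000)
    return np.array([x,y,a,b])
E
python3 - <<'E'
from bench import cams
from h import *
P=dict(scene=dict(blue=(222,250),yellow=(278,275),red=(180,305),green=(241,335)),
 side=dict(blue=(401,185),green=(386,152),red=(425,166),yellow=(361,169)))
for n,f in(("scene","a"),("side","b")):
  m=cams.camera_model(n);im=cv2.imread(f"pics/{f}.png")
  for c in HUE: print(n,c,top(m,im,c,P[n][c],26 if n=="scene" else 18).round(1))
E
```

```text
scene blue [461.5 -82.1  35.7  35.8]
scene green [ 557.2 -165.8   35.2   36.2]
scene red [ 467.3 -171.7   35.9   36.3]
scene yellow [551.4 -75.9  35.9  36.1]
side blue [462.6 -81.   31.4  35.6]
side green [ 557.9 -164.8   32.    34.9]
side red [ 468.8 -171.8   35.    35.5]
side yellow [552.6 -75.2  34.   35.5]
```

Emit:
arm_command --motion '[{"linear":[-1.5,-1.7,0],"turn":[0,0,0],"grip":0},{"linear":[-2.9,-3.3,0],"turn":[0,0,0],"grip":0},{"linear":[-2.9,-3.3,0],"turn":[0,0,0],"grip":0},{"linear":[-2.9,-3.3,0],"turn":[0,0,0],"grip":0},{"linear":[-2.9,-3.3,0],"turn":[0,0,0],"grip":0},{"linear":[-2.9,-3.3,0],"turn":[0,0,0],"grip":0},{"linear":[-2.9,-3.3,0],"turn":[0,0,0],"grip":0},{"linear":[-2.9,-3.3,0],"turn":[0,0,0],"grip":0},{"linear":[-2.9,-3.3,0],"turn":[0,0,0],"grip":0},{"linear":[-2.9,-3.3,0],"turn":[0,0,0],"grip":0},{"linear":[-2.9,-3.3,0],"turn":[0,0,0],"grip":0},{"linear":[-2.9,-3.3,0],"turn":[0,0,0],"grip":0}]' --newtons 10

```text
clock: 1.3
eef_pos: [0.401, 0.1024, 0.4047]
orientation: [3.141, 0.0, 2.763]
wrist_force: [0.4, 0.8, 0.8]
grip_width: 0.0004
grip_force: 0.0
```

Emit:
arm_command --motion '[{"linear":[-2.9,-3.3,0],"turn":[0,0,0],"grip":0},{"linear":[-2.9,-3.3,0],"turn":[0,0,0],"grip":0},{"linear":[-2.9,-3.3,0],"turn":[0,0,0],"grip":0},{"linear":[-2.9,-3.3,0],"turn":[0,0,0],"grip":0},{"linear":[-1.0,-1.3,0],"turn":[0,0,0],"grip":0},{"linear":[0,0,0],"turn":[0,0,0],"grip":0},{"linear":[0,0,0],"turn":[0,0,0],"grip":0},{"linear":[0,0,0],"turn":[0,0,0],"grip":0}]'

```text
clock: 2.1
eef_pos: [0.464, -0.0763, 0.4045]
orientation: [3.141, -0.001, 2.764]
wrist_force: [-0.7, 0.2, -0.5]
grip_width: 0.0009
grip_force: 0.0
```

```bash
cat > go.py <<'E'
import sys,numpy as np
from bench import manip
from scipy.spatial.transform import Rotation as T
def to(x,y,z):
    s=manip.observe();R=T.from_euler('xyz',s['orientation'])
    print(s['clock'],s['eef_pos'].round(4) if hasattr(s['eef_pos'],'round') else s['eef_pos'],np.round(s['orientation'],3),np.round(s['wrist_force'],1),s['grip_width'])
    print("cm in tool:",(R.inv().apply(np.array([x,y,z])-s['eef_pos'])*100).round(2))
to(*map(float,sys.argv[1:]))
E
python3 go.py .462 -.0815 .294
python3 - <<'E'
from bench import cams
from h import *
m=cams.camera_model("wrist");im=cams.grab_frame("wrist");cv2.imwrite("pics/c.png",im)
cv2.imwrite("pics/d.png",cams.grab_frame("scene"))
E
```

```text
2.1 [ 0.464  -0.0763  0.4045] [ 3.141e+00 -1.000e-03  2.764e+00] [-0.7  0.2 -0.5] 0.0008600085112781273
cm in tool: [-0.02 -0.56 11.05]
```

View pics/c.png

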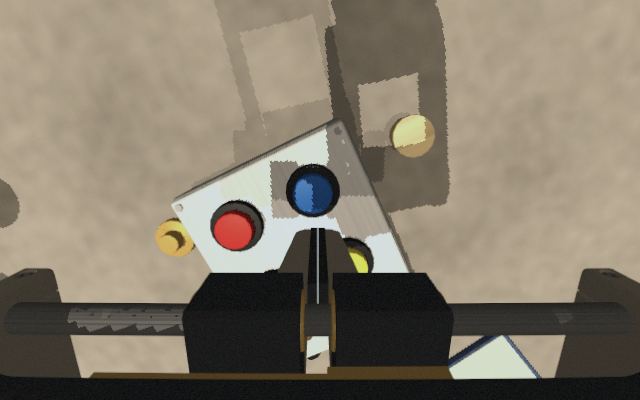

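The wrist view shows blue at (313,190) and red at (234,229), with the closed fingertips near (318,230). A cork at (412,135) is on the table, out of the way. I'll check the positions from this view.

```bash
python3 - <<'E'
from bench import cams
from h import *
m=cams.camera_model("wrist")
print(plane(m,(313,194),.094),plane(m,(234,230),.094))
E
```

```text
[ 0.4623801 -0.0796512  0.094    ] [ 0.46775244 -0.16834042  0.094     ]
```

Emit:
arm_command --motion '[{"linear":[0,-0.5,2],"turn":[0,0,0],"grip":0},{"linear":[0,0,3],"turn":[0,0,0],"grip":0},{"linear":[0,0,3],"turn":[0,0,0],"grip":0},{"linear":[0,0,2],"turn":[0,0,0],"grip":0},{"linear":[0,0,0],"turn":[0,0,0],"grip":0},{"linear":[0,0,0],"turn":[0,0,0],"grip":0},{"linear":[0,0,0],"turn":[0,0,0],"grip":0}]'

```text
clock: 2.9
eef_pos: [0.4631, -0.0816, 0.3059]
orientation: [3.141, 0.002, 2.763]
wrist_force: [0.7, -1.3, 0.7]
grip_width: 0.0004
grip_force: 0.0
```

```bash
python3 go.py .462 -.0815 .276; python3 -c "
from bench import cams
import cv2;im=cams.grab_frame('scene');cv2.imwrite('pics/e.png',cv2.resize(im[150:400,80:400],None,fx=2,fy=2))"
```

```text
2.9 [ 0.4631 -0.0816  0.3059] [3.141e+00 2.000e-03 2.763e+00] [ 0.7 -1.3  0.7] 0.0003687189674802421
cm in tool: [ 0.11 -0.03  2.99]
```

View pics/e.png

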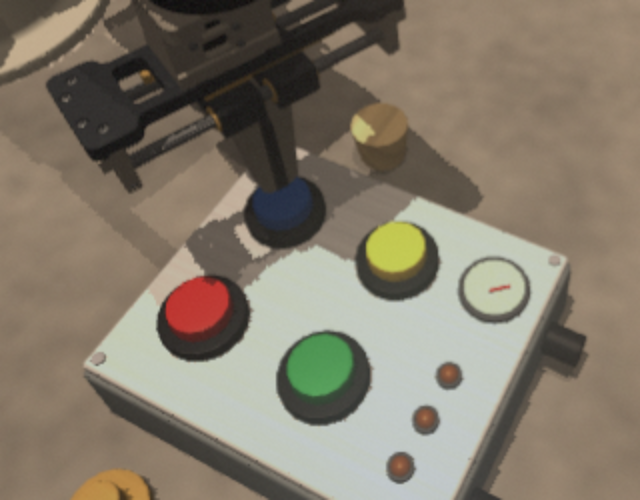

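The closed tips (275,185 in the crop) hang about 2 cm above the blue cap at (282,203) and are clear of the others. I'll press it in steps, watching the force.

Emit:
arm_command --motion '[{"linear":[0.1,0,1.0],"turn":[0,0,0],"grip":0},{"linear":[0,0,1.0],"turn":[0,0,0],"grip":0},{"linear":[0,0,0.5],"turn":[0,0,0],"grip":0},{"linear":[0,0,0.5],"turn":[0,0,0],"grip":0},{"linear":[0,0,0],"turn":[0,0,0],"grip":0},{"linear":[0,0,0],"turn":[0,0,0],"grip":0},{"linear":[0,0,0],"turn":[0,0,0],"grip":0}]'

```text
clock: 3.65
eef_pos: [0.4617, -0.0815, 0.276]
orientation: [3.142, -0.0, 2.763]
wrist_force: [-7.9, 1.2, 27.8]
grip_width: 0.0001
grip_force: 13.8
```

Emit:
arm_command --motion '[{"linear":[0,0,-1],"turn":[0,0,0],"grip":0},{"linear":[0,0,-2],"turn":[0,0,0],"grip":0},{"linear":[0,0,-2],"turn":[0,0,0],"grip":0},{"linear":[0,0,0],"turn":[0,0,0],"grip":0},{"linear":[0,0,0],"turn":[0,0,0],"grip":0},{"linear":[0,0,0],"turn":[0,0,0],"grip":0}]'

```text
clock: 4.25
eef_pos: [0.4612, -0.0814, 0.3237]
orientation: [-3.141, -0.002, 2.763]
wrist_force: [0.4, 0.6, -0.7]
grip_width: 0.0006
grip_force: 0.0
```

```bash
python3 go.py .5575 -.1653 .294; python3 -c "
from bench import cams
import cv2;im=cams.grab_frame('side');cv2.imwrite('pics/f.png',cv2.resize(im[100:260,280:480],None,fx=3,fy=3))"
```

```text
4.25 [ 0.4612 -0.0814  0.3237] [-3.141e+00 -2.000e-03  2.763e+00] [ 0.4  0.6 -0.7] 0.0005812371626786398
cm in tool: [-12.06  -4.23   2.95]
```

View pics/f.png

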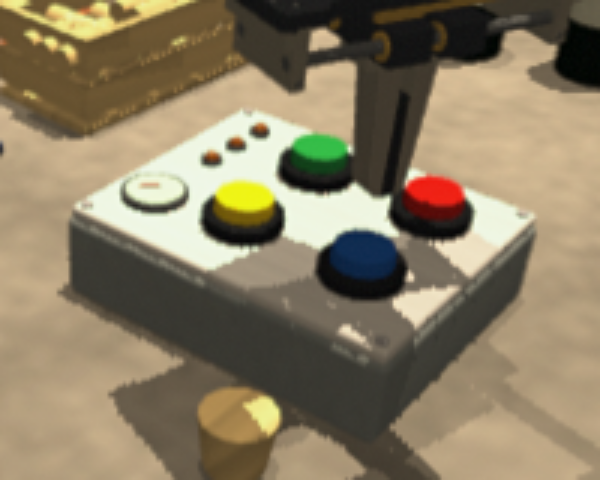

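Blue, at (363,250) in the crop, is back up, and all four caps stand proud. Moving over green.

Emit:
arm_command --motion '[{"linear":[-2,-0.7,0],"turn":[0,0,0],"grip":0},{"linear":[-3,-1.1,0],"turn":[0,0,0],"grip":0},{"linear":[-3,-1.1,0],"turn":[0,0,0],"grip":0},{"linear":[-3,-1.0,0],"turn":[0,0,0],"grip":0},{"linear":[-1.1,-0.3,0],"turn":[0,0,0],"grip":0},{"linear":[0,0,1],"turn":[0,0,0],"grip":0},{"linear":[0,0,1],"turn":[0,0,0],"grip":0},{"linear":[0,0,0],"turn":[0,0,0],"grip":0},{"linear":[0,0,0],"turn":[0,0,0],"grip":0},{"linear":[0,0,0],"turn":[0,0,0],"grip":0}]'

```text
clock: 5.3
eef_pos: [0.5582, -0.1648, 0.3049]
orientation: [3.142, 0.0, 2.763]
wrist_force: [0.5, -0.0, 0.8]
grip_width: 0.0006
grip_force: 0.0
```

```bash
python3 go.py .5575 -.1653 .276; python3 -c "
from bench import cams
import cv2;im=cams.grab_frame('scene');cv2.imwrite('pics/g.png',cv2.resize(im[150:400,80:400],None,fx=2,fy=2))"
```

```text
5.3 [ 0.5582 -0.1648  0.3049] [3.142 0.    2.763] [ 0.5 -0.   0.8] 0.0005568259382643815
cm in tool: [ 0.04 -0.08  2.89]
```

View pics/g.png

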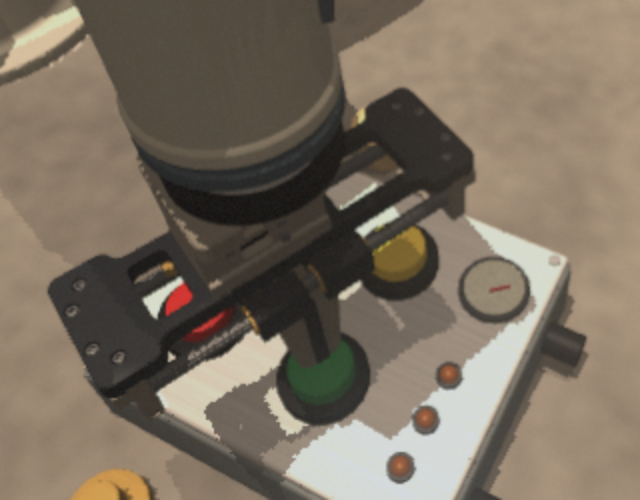

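The tips (320,355 in the crop) are over the green cap at (321,368), and the gripper body hangs well above the others. Press, then lift.

Emit:
arm_command --motion '[{"linear":[0,-0.1,1.0],"turn":[0,0,0],"grip":0},{"linear":[0,0,0.9],"turn":[0,0,0],"grip":0},{"linear":[0,0,0.5],"turn":[0,0,0],"grip":0},{"linear":[0,0,0.5],"turn":[0,0,0],"grip":0},{"linear":[0,0,0],"turn":[0,0,0],"grip":0},{"linear":[0,0,0],"turn":[0,0,0],"grip":0},{"linear":[0,0,0],"turn":[0,0,0],"grip":0}]'

```text
clock: 6.05
eef_pos: [0.558, -0.1662, 0.2764]
orientation: [-3.142, -0.0, 2.763]
wrist_force: [-3.6, 1.4, 12.7]
grip_width: 0.0009
grip_force: 6.2
```

Emit:
arm_command --motion '[{"linear":[0,0,0.05],"turn":[0,0,0],"grip":0},{"linear":[0,0,0],"turn":[0,0,0],"grip":0},{"linear":[0,0,0],"turn":[0,0,0],"grip":0}]'

```text
clock: 6.35
eef_pos: [0.558, -0.1662, 0.2763]
orientation: [-3.142, -0.0, 2.763]
wrist_force: [-5.7, 1.6, 17.0]
grip_width: 0.0004
grip_force: 8.4
```

Emit:
arm_command --motion '[{"linear":[0,0,-1],"turn":[0,0,0],"grip":0},{"linear":[0,0,-2],"turn":[0,0,0],"grip":0},{"linear":[0,0,-3],"turn":[0,0,0],"grip":0},{"linear":[0,0,-4],"turn":[0,0,0],"grip":0},{"linear":[0,0,-2],"turn":[0,0,0],"grip":0},{"linear":[0,0,0],"turn":[0,0,0],"grip":0},{"linear":[0,0,0],"turn":[0,0,0],"grip":0},{"linear":[0,0,0],"turn":[0,0,0],"grip":0}]'

```text
clock: 7.15
eef_pos: [0.5576, -0.166, 0.3936]
orientation: [-3.141, -0.002, 2.763]
wrist_force: [-0.4, -0.2, -0.9]
grip_width: 0.0005
grip_force: 0.0
```

```bash
python3 -c "
from bench import cams
import cv2;im=cams.grab_frame('side');cv2.imwrite('pics/i.png',cv2.resize(im[100:260,280:480],None,fx=3,fy=3))"
```

```text
(no output)
```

View pics/i.png

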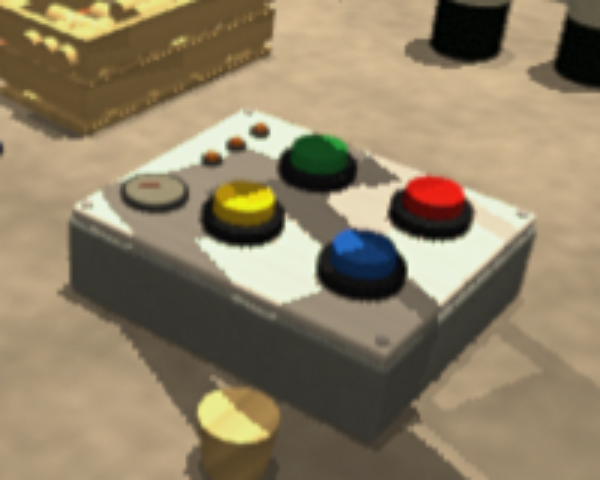

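All four caps are up: green (318,155), blue (363,250), red (433,195) and yellow (247,200) in the crop. The arm is well clear, so I'm handing in.

```bash
python3 -c "
from bench import ticket
print(ticket.job_done())"
```

```text
the job is handed in; nothing more can be done
None
```

I pressed the blue button fully down and let it come back up, then did the same with green; red and yellow were not pressed, the arm is clear, and I handed the job in at about 7 s (the hand-in gave no verdict).

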